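Put the prepared fossil bones away in their card trays

ROBOT

A 6-joint arm with a two-finger parallel gripper is mounted at the origin on the work surface. World frame = base frame: x ahead of the robot, y to its left, z up, the work surface at z = 0. Lengths are in m, angles in degrees, forces in N, time in s.
With the tool pointing down it reaches from about 0.375 to 0.9 m from the base axis. Payload 3.1 kg.
Tool frame: the origin (TCP) lies on the centre line of the jaws, within the pads' length; the fingertips stand finger_overhang ahead of it and the grasp point (between the pads) lies 5 mm behind it (finger_overhang is the distance from the TCP to the fingertips, in m); z points along the fingers, y is the line along which they close (so a half turn about z gives the same grasp; the last joint's range is limited). The gripper opens to 87 mm and grips with 3 to 60 N. Pads are 19 mm wide; open, the fingers measure 117 mm over their backs; the gripper's body (75 mm by 190 mm) begins 51 mm behind the grasp point.
Start: joints at [53.314, 30.224, 82.088, -0, 67.689, -10.227], TCP at [0.278, 0.56, 0.237] pointing down, gripper open.
Joint ranges: [-176.69, 176.69], [-43.24, 126.21], [12.49, 139.97], [-82, 262], [0, 151.66], [-163.58, 163.58]. Speed limits (degrees/s): [159.86, 159.86, 180, 180, 180, 180].

INTERFACE

Orientations are given as a 3x3 rotation matrix whose columns are the frame's x, y, z axes.
In Python, from rig import read_state, capture, calibration, hand_in, finger_overhang gives the robot as it stands.
- The arm moves only by the tool send_rows, never from a script. Its argument "plan" is a list of rows, each a list of 5 numbers: the closure in counts, from 0 (fully open) to 255 (shut), then the shift along the tool's x, y, z in m, then the turn about the tool's z in rad. A call has 1 to 20 rows; each row shifts and turns the commanded pose from where the row before left it, along the tool's axes as they then stand; what a row does not reach is not made up. A row lasts 1/12 s, in which the tool goes at most 41.7 mm and 7.16 degrees, less where a joint would pass 70% of its speed; a pose out of reach is approached as far as the arm can. A call is refused whole if a number of a shift passes 0.0417 or a number of a turn 0.125, either way. A call with a gripper value outside its range is refused whole. The fingers move at their own pace and stop on an object; the grip force is fixed at half the most. Time passes only in rows, so rows that do not move let the fingers close. It gives the time, the measured TCP pose, the force, the opening and the grip force at its end, in the units of the state.
- read_state(): the state, without advancing time (a new reading comes with each control period).
- capture(name): name is "side" or "top"; returns (picture, depth): 384x512x3 uint8, blue, green, red; 384x512 float32, m along the optical axis (not along the pixel's ray), 0 where there is no reading.
- calibration(name): a dict with "fx", "fy", "cx", "cy" (pixels), "xyz" and "rotation" of the camera in the world. Camera axes: x right, y down, z forward; pixel columns grow to the right and rows downward; lengths in m; the calibration is good to about 2 mm. A picture is of the moment at which its call begins. calibration takes no time and is no camera call.
- hand_in(): hands the job in; it is judged then, once.
The state is a dict: "time_s": time; "joint_positions": joint angles; "qvel": joint speeds; "tau": joint torques, N m; "position": TCP position; "tcp_rot": TCP orientation; "force": force on the tool from outside, world axes, zero at the start; "moment": the same for the moment, N m; "opening": opening from 0.0 (shut) to 1.0 (fully open); "grasp_force": force on a finger pad.
Only numpy, scipy, OpenCV 4.12 (cv2) and the standard library are available. Lean on these libraries where they do the work, as an engineer would, in place of code of your own. Each camera call takes 0.05 s, during which the arm holds its last target. There are 200 camera calls.

TASK

Gather the three fossil bones from the bench into the wooden finds tray, lifting each over its lip and setting it down, not dropping it, in the card tray that suits it: the limb bone lying lengthwise in the long one, the large vertebra standing in the large square one and the small vertebra standing in the small square one, each flat on the card floor and inside its walls. Leave the three plain stones that look like them where they lie.

Things in the scene. Friction and masses are not known exactly. Their poses are not given: they have to be found in the camera images.
- limb_bone: tan fossil limb bone lying flat, 120 mm long: round shaft 24 mm thick (28 mm near the ends), its axis 19 mm above the underside; two knobs side by side at each end, 34 mm high, 62 mm wide over those at +x, 58 mm at -x. Bare middle of the shaft: 44 mm. Loose, ~280 g, balanced at its middle. Origin: centre of underside; x along the bone, z up.
- vertebra_large: the larger tan fossil vertebra: a waisted spool, 56 mm diameter at its rims, 44 mm tall, standing on its flat end, ~240 g, loose. Three prongs stick out 24 mm up: a thick one along +x to 55 mm from the axis, two thinner ones 35 deg to either side of it to 45 mm. Its +y and -y sides are bare: grip across y (56 mm). Origin: centre of underside; z up.
- vertebra_small: the smaller tan fossil vertebra: a waisted spool, 38 mm diameter at its rims, 34 mm tall, standing on its flat end, ~85 g, loose. Three prongs stick out 19 mm up: a thick one along +x to 37 mm from the axis, two thinner ones 35 deg to either side of it to 31 mm. Its +y and -y sides are bare: grip across y (38 mm). Origin: centre of underside; z up.
- stone_large: plain smooth rounded stone, tan, 56 mm in diameter, 42 mm tall with a domed top. No prongs, no knobs: not a fossil. Loose. To be left where it lies. Origin: centre of its underside.
- stone_small: plain smooth rounded stone, tan, 38 mm in diameter, 32 mm tall with a domed top. No prongs, no knobs: not a fossil. Loose. To be left where it lies. Origin: centre of its underside.
- stone_long: plain long stone, tan, a bar with rounded edges 115 x 34 x 30 mm, x along its length. No prongs, no knobs: not a fossil. Loose. To be left where it lies. Origin: centre of its underside.
- finds_tray: open wooden finds tray fixed to the bench, 206 x 386 mm outside (x by y), walls 8 mm thick whose top edge, the retaining lip, is 40 mm above the bench on all four sides; it holds the three card trays. Origin: centre of its underside, on the bench; y along its long side.
- card_long: white open card tray, the long one, 154 x 84 mm outside (x by y), walls 2 mm thick, 10 mm high, floor 2 mm thick. Fixed in the finds tray in any of its three places (side by side, about 110 mm between centres). Origin: centre of underside, at world height 8 mm (inside floor at 10 mm, rim at 18 mm); x along its 154 mm side.
- card_large: white open card tray, the large square one, 100 x 100 mm outside (x by y), walls 2 mm thick, 10 mm high, floor 2 mm thick. Fixed in the finds tray in any of its three places (side by side, about 110 mm between centres). Origin: centre of underside, at world height 8 mm (inside floor at 10 mm, rim at 18 mm); x along its 100 mm side.
- card_small: white open card tray, the small square one, 72 x 72 mm outside (x by y), walls 2 mm thick, 10 mm high, floor 2 mm thick. Fixed in the finds tray in any of its three places (side by side, about 110 mm between centres). Origin: centre of underside, at world height 8 mm (inside floor at 10 mm, rim at 18 mm); x along its 72 mm side.
Not all that is in view belongs to the job. What is shaped like the vertebra_large but purple is not meant.

How it is judged:
By the outcome, as a careful person would: the job done as asked, in the order asked, and still so for the second after the job is handed in, with the robot touching nothing.
It also fails if it takes over 99 s, if anything falls off the work surface, if the arm or the gripper's body presses on something with over 40 N, if the wrist force passes 120 N, or if a joint passes its speed limit or range.

## Working session

There is one attempt and no reset: what is moved stays moved. The work goes in short steps, Python scripts to look and compute and a tool call to move; the robot and the scene stay as the last step left them, time stands still between calls to the robot, and variables do not carry over. Pictures are saved under pics/ and viewed, at most 14 in all, crops included, and the job is handed in when it is done.

Besides the shell and the picture viewer there is one more tool, called by a JSON object that holds its "api" and its "payload", one argument or row to a line. send_rows: Moves the arm, as the interface text tells. Its arguments: {"type":"object","properties":{"plan":{"type":"array","items":{"type":"array","items":{"type":"number"}}}},"required":["plan"]}

```bash
mkdir -p pics
python3 - <<'E'
from rig import *
import cv2,numpy as np
print(finger_overhang, read_state())
for n in("top","side"):
    p,d=capture(n);c=calibration(n);print(n,c)
    cv2.imwrite(f"pics/{n}0.png",p);np.save(f"{n}d.npy",d)
E
```

```text
0.014 {'time_s': 0.0, 'joint_positions': array([ 5.33122496e+01,  3.02774424e+01,  8.21556643e+01, -7.55579769e-04,
        6.76890811e+01, -1.02288071e+01]), 'qvel': array([ 0.02234251, -0.033088  , -0.02094405,  0.01155962, -0.04616618,
       -0.05933347]), 'tau': array([-1.01966998e-03, -4.40041280e+01, -1.76589096e+01,  6.32192334e-02,
        5.83365059e-02, -1.39189292e-04]), 'position': array([0.27804209, 0.55897106, 0.23559195]), 'tcp_rot': array([[-8.95255870e-01,  4.45550591e-01, -1.26433327e-03],
       [ 4.45552234e-01,  8.95254298e-01, -1.71741045e-03],
       [ 3.66706553e-04, -2.10084830e-03, -9.99997726e-01]]), 'force': array([-0.45882911, -0.02423055,  0.59702257]), 'moment': array([ 0.03429463, -0.00346011, -0.02521141]), 'grasp_force': 0.0, 'opening': 1.0009104997578002}
top {'fx': 443.89372174602573, 'fy': 443.89372174602573, 'cx': 256.3271980437689, 'cy': 195.88069744436217, 'xyz': array([ 0.33875098, -0.04414327,  1.37935564]), 'rotation': array([[ 0.00639601, -0.99556947,  0.09381115],
       [-0.99986805, -0.0049662 ,  0.01546691],
       [-0.0149325 , -0.09389769, -0.99546986]])}
side {'fx': 428.74180922914036, 'fy': 428.74180922914036, 'cx': 255.40219631867177, 'cy': 193.8002244245448, 'xyz': array([ 0.15974542, -0.90435378,  0.88185911]), 'rotation': array([[ 0.93457196, -0.23379792,  0.26816745],
       [-0.35571903, -0.62732931,  0.69276396],
       [ 0.00626253, -0.74283004, -0.66945075]])}
```

View pics/top0.png

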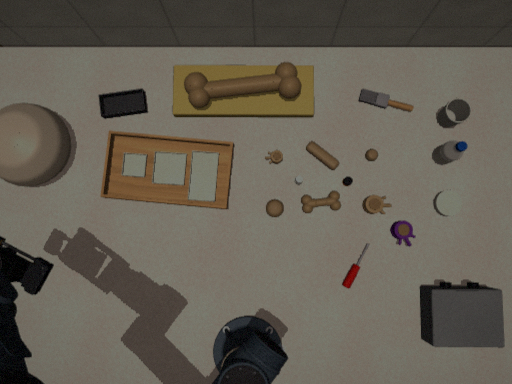

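View pics/side0.png

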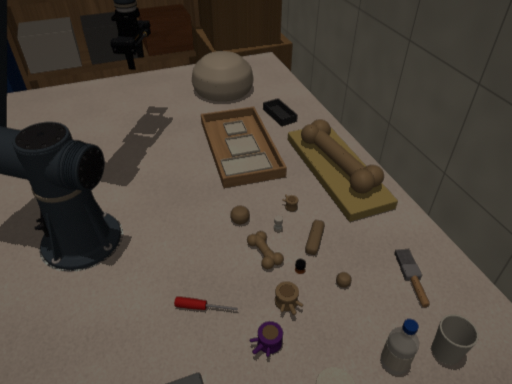

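Candidates in the top view:
- Limb bone: (320,202). It could be taken for the long stone (322,155) or the giant bone on the yellow block (243,85).
- Large vertebra: (376,204), tan with prongs. It could be taken for the large stone (275,208) or the purple one (403,231).
- Small vertebra: (276,157), with prongs. It could be taken for the small stone (372,155).

The cards run left to right in the tray: small (134,165), large (170,168), long (204,176). I'll check the choice in one crop and measure.

```bash
cat > h.py <<'E'
from rig import *
import cv2,numpy as np
def ray(c,u,v,z):
    """pixel arrays -> world points on plane z"""
    d=np.stack([(np.asarray(u,float)-c['cx'])/c['fx'],(np.asarray(v,float)-c['cy'])/c['fy'],np.ones(np.shape(u))],-1)@np.array(c['rotation']).T
    return np.array(c['xyz'])+d*((z-c['xyz'][2])/d[...,2])[...,None]
def hmap(c,d):
    v,u=np.mgrid[:384,:512]
    r=np.stack([(u-c['cx'])/c['fx'],(v-c['cy'])/c['fy'],np.ones(u.shape)],-1)*d[...,None]
    return r@np.array(c['rotation']).T+np.array(c['xyz'])
E
python3 - <<'E'
from h import *
p=cv2.imread('pics/top0.png');c=calibration('top');W=hmap(c,np.load('topd.npy'))
hsv=cv2.cvtColor(p,cv2.COLOR_BGR2HSV)
print('bench z',np.median(W[250:270,250:330,2]), 'hsv bench',hsv[230,230], 'bone',hsv[202,320],'vert',hsv[204,376],hsv[157,276])
m=((W[...,2]>.007)&(W[...,2]<.08)).astype('uint8')
n,l,s,ce=cv2.connectedComponentsWithStats(m)
for i in range(1,n):
    if s[i,4]>30 and 100<ce[i][0]<430: 
        q=W[l==i]; print(ce[i].round(1),s[i].tolist(),q[:,:2].mean(0).round(4),'zmax',np.percentile(q[:,2],98).round(3), cv2.minAreaRect(q[:,:2].astype('float32')*1000))
for (u,v) in [(134,165),(170,168),(204,176)]: print(W[v,u])
cv2.imwrite('pics/crop1.png',cv2.resize(p[125:250,95:420],None,fx=2.4,fy=2.4,interpolation=cv2.INTER_CUBIC))
E
```

```text
bench z 0.0006411744547195619 hsv bench [ 20  38 122] bone [ 16 116 108] vert [ 17 127  86] [ 16 129  87]
[243.8  93.4] [172, 64, 142, 54, 5053] [0.785  0.0179] zmax 0.078 ((803.843017578125, 23.965911865234375), (443.9884338378906, 174.71571350097656), 89.70228576660156)
[121.9 102.3] [99, 87, 49, 31, 556] [0.7605 0.4023] zmax 0.037 ((764.6360473632812, 400.56854248046875), (85.06816101074219, 142.45497131347656), 8.571246147155762)
[381.6  99.6] [359, 88, 55, 23, 548] [ 0.772  -0.4136] zmax 0.024 ((768.9378662109375, -428.33624267578125), (168.95001220703125, 43.92936325073242), 74.82707214355469)
[167.1 169.1] [101, 130, 134, 79, 7299] [0.5498 0.2553] zmax 0.044 ((551.408447265625, 250.55943298339844), (390.57244873046875, 217.61866760253906), 84.95463562011719)
[322.1 154.7] [306, 141, 34, 29, 420] [ 0.5945 -0.2249] zmax 0.035 ((598.0386352539062, -227.2711181640625), (114.315185546875, 40.26650619506836), 53.199153900146484)
[371.6 154.3] [366, 149, 12, 12, 120] [ 0.5967 -0.377 ] zmax 0.033 ((597.1513061523438, -378.4761657714844), (34.214691162109375, 34.560970306396484), 0.411
[... 934 characters left out ...]
15625, -78.8503646850586), (51.73249435424805, 51.994476318359375), 43.96797180175781)
[402.4 230.8] [391, 220, 25, 26, 394] [ 0.3621 -0.462 ] zmax 0.049 ((355.8309020996094, -467.9605712890625), (80.53313446044922, 55.75704574584961), 26.337234497070312)
[353.1 271.2] [342, 242, 27, 46, 265] [ 0.2401 -0.3163] zmax 0.029 ((257.5498352050781, -329.5739440917969), (26.702600479125977, 154.47909545898438), 58.47183609008789)
[240.7 333.8] [213, 316, 69, 56, 1202] [0.0526 0.0211] zmax 0.073 ((37.639713287353516, 15.053085327148438), (129.60562133789062, 207.29319763183594), 21.48382568359375)
[0.56242793 0.35986067 0.01375712]
[0.55409094 0.24774239 0.00945688]
[0.52931023 0.14075404 0.00946882]
```

View pics/crop1.png

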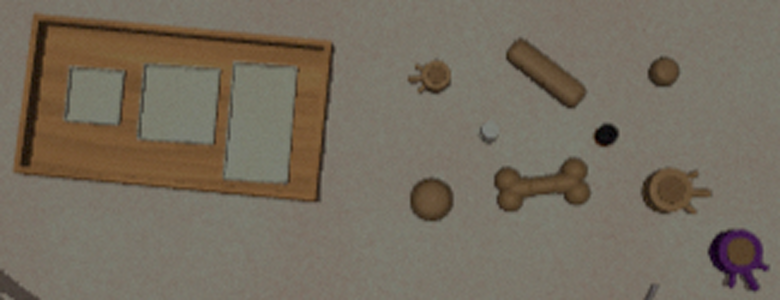

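The choice holds. The bone is at crop (540,185), the pronged tan spools are at (435,76) and (672,190), and the stones and the purple one are different objects. Next I'll measure them more closely.

```bash
cat > meas.py <<'E'
from h import *
def measure(p,d):
    c=calibration('top');W=hmap(c,d);hsv=cv2.cvtColor(p,cv2.COLOR_BGR2HSV)
    tan=(hsv[...,1]>75)&(hsv[...,0]>8)&(hsv[...,0]<24)
    def roi(m,u,v,r):
        o=np.zeros_like(m);o[v-r:v+r,u-r:u+r]=m[v-r:v+r,u-r:u+r]
        n,l,s,_=cv2.connectedComponentsWithStats(o.astype('uint8'));return l==1+np.argmax(s[1:,4])
    m=roi(tan,320,202,28);v,u=np.nonzero(m)
    q=ray(c,u,v,.022)[:,:2]*1000
    vx=cv2.fitLine(q.astype('float32'),cv2.DIST_L2,0,.01,.01).ravel();r=cv2.minAreaRect(q.astype('float32'))
    print('limb',q.mean(0),'axis deg',np.degrees(np.arctan2(vx[1],vx[0])),r)
    for n,(a,b),R,H,zp in[('large',(376,204),28,.044,.024),('small',(276,157),19,.034,.019)]:
        m=roi(tan,a,b,20);v,u=np.nonzero(m&(W[...,2]>H-.007))
        t=ray(c,u,v,H)[:,:2]*1000;(cx,cy),rad=cv2.minEnclosingCircle(t.astype('float32'))
        v,u=np.nonzero(m);q=ray(c,u,v,zp)[:,:2]*1000;o=t.mean(0);e=q-o;f=e[np.hypot(*e.T)>R+4].mean(0)
        far=e[np.argmax(np.hypot(*e.T))]
        print(n,'top mean',o,'circ',cx,cy,rad,'dir',np.degrees(np.arctan2(f[1],f[0])),'far',np.degrees(np.arctan2(far[1],far[0])),np.hypot(*far),len(t))
    white=(hsv[...,1]<60)&(hsv[...,2]>100)
    for n,(a,b) in[('cs',(134,165)),('cL',(170,168)),('clong',(204,176))]:
        w=np.zeros_like(white);w[140:205,112:226]=white[140:205,112:226]
        l=cv2.connectedComponents(w.astype('uint8'))[1];v,u=np.nonzero(l==l[b,a])
        q=ray(c,u,v,.012)[:,:2]*1000;print(n,q.mean(0),cv2.minAreaRect(q.astype('float32')))
E
python3 - <<'E'
from meas import *
measure(cv2.imread('pics/top0.png'),np.load('topd.npy'))
E
```

```text
limb [ 449.26975282 -220.34416464] axis deg -82.77354 ((450.3913879394531, -219.4052734375), (56.52098083496094, 117.7178726196289), 6.442061424255371)
large top mean [ 443.50762873 -377.13458423] circ 443.3642578125 -377.18035888671875 27.804576873779297 dir -94.02570488614762 far -96.36717710329832 53.810350689009354 264
small top mean [589.48352445 -83.67346719] circ 586.3817138671875 -81.54499816894531 21.493824005126953 dir 97.23651346944696 far 97.18869441851301 34.784000007124 112
cs [564.038059   359.32172022] ((564.2128295898438, 359.5396728515625), (65.74797058105469, 69.5509033203125), 86.59996032714844)
cL [553.53942377 248.51721208] ((553.815673828125, 248.59950256347656), (94.75768280029297, 98.55730438232422), 86.07575988769531)
clong [528.72884123 142.70276846] ((529.3326416015625, 143.90240478515625), (83.29849243164062, 151.54031372070312), 85.69094848632812)
```

```bash
cat > go.py <<'E'
import sys,numpy as np
from rig import read_state
# args: groups x,y,z[,a] in mm,deg ; prints shift in current tool frame and turn for each (turn after shift)
s=read_state();p=s['position']*1000;R=s['tcp_rot'].copy()
a=np.degrees(np.arctan2(R[1,0],R[0,0]))
print('t',round(s['time_s'],2),'pos',p.round(1),'a',a.round(2),'tilt',R[:,2].round(3),'open',round(s['opening']*87,1),'grip',round(s['grasp_force'],1),'F',s['force'].round(1))
for g in sys.argv[1:]:
    v=[float(q) for q in g.split(',')];r=np.radians(a)
    T=np.array([[np.cos(r),np.sin(r),0],[np.sin(r),-np.cos(r),0],[0,0,-1]])
    d=T.T@(np.array(v[:3])-p);n=int(np.ceil(np.abs(d).max()/40)); n=max(n,int(np.ceil(np.linalg.norm(d)/41)))
    tr=(a-v[3]+180)%360-180 if len(v)>3 else 0
    print('shift mm',d.round(1),'rows',n,'each',(d/max(n,1)/1000).round(4),'turn rad',np.radians(tr).round(3));p=np.array(v[:3]);a-=tr
E
python3 go.py 500,150,237 450,-220,160,97
```

```text
t 0.1 pos [278.1 559.  235.7] a 153.54 tilt [-0.001 -0.002 -1.   ] open 86.7 grip 0.0 F [0.  0.6 0.3]
shift mm [-380.9 -267.3   -1.3] rows 12 each [-0.0317 -0.0223 -0.0001] turn rad 0.0
shift mm [-120.1 -353.5   77. ] rows 10 each [-0.012  -0.0354  0.0077] turn rad 0.987
```

{"api": "send_rows", "payload": {
  "plan": [
    [0,-0.0272,-0.0191,0,0],
    [0,-0.0272,-0.0191,0,0],
    [0,-0.0272,-0.0191,0,0],
    [0,-0.0272,-0.0191,0,0],
    [0,-0.0272,-0.0191,0,0],
    [0,-0.0272,-0.0191,0,0],
    [0,-0.0272,-0.0191,0,0],
    [0,-0.0272,-0.0191,0,0],
    [0,-0.0272,-0.0191,0,0],
    [0,-0.0272,-0.0191,0,0],
    [0,-0.0272,-0.0191,0,0],
    [0,-0.0272,-0.0191,0,0],
    [0,-0.0272,-0.0191,0,0],
    [0,-0.0272,-0.0191,0,0]
  ]
}}

```text
time_s: 1.27
position: [0.5004, 0.1489, 0.2363]
tcp_rot: [[-0.895, 0.446, -0.001], [0.446, 0.895, 0.0], [0.001, -0.0, -1.0]]
force: [0.6, 0.7, 0.1]
opening: 1.003
grasp_force: 0.0
```

{"api": "send_rows", "payload": {
  "plan": [
    [0,-0.01,-0.0295,0.0064,0],
    [0,-0.01,-0.0295,0.0064,0],
    [0,-0.01,-0.0295,0.0064,0],
    [0,-0.01,-0.0295,0.0064,0],
    [0,-0.01,-0.0295,0.0064,0],
    [0,-0.01,-0.0295,0.0064,0],
    [0,-0.01,-0.0295,0.0064,0],
    [0,-0.01,-0.0295,0.0064,0],
    [0,-0.01,-0.0295,0.0064,0],
    [0,-0.01,-0.0295,0.0064,0],
    [0,-0.01,-0.0295,0.0064,0],
    [0,-0.01,-0.0295,0.0064,0],
    [0,0,0,0,0.11],
    [0,0,0,0,0.11],
    [0,0,0,0,0.11],
    [0,0,0,0,0.11],
    [0,0,0,0,0.11],
    [0,0,0,0,0.11],
    [0,0,0,0,0.11],
    [0,0,0,0,0.11]
  ]
}}

```text
time_s: 2.93
position: [0.4497, -0.2197, 0.1595]
tcp_rot: [[-0.222, 0.975, -0.001], [0.975, 0.222, 0.001], [0.001, -0.001, -1.0]]
force: [-0.1, 0.8, 0.4]
opening: 0.996
grasp_force: 0.0
```

```bash
python3 go.py 450,-220,80,97
python3 - <<'E'
from h import *
p,_=capture('side');cv2.imwrite('pics/side1.png',cv2.resize(p[180:350,170:370],None,fx=3,fy=3))
E
```

```text
t 2.93 pos [ 449.7 -219.7  159.5] a 102.8 tilt [-0.001  0.001 -1.   ] open 86.7 grip 0.0 F [-0.1  0.8  0.4]
shift mm [-0.3  0.3 79.5] rows 2 each [-0.0002  0.0001  0.0397] turn rad 0.101
```

View pics/side1.png

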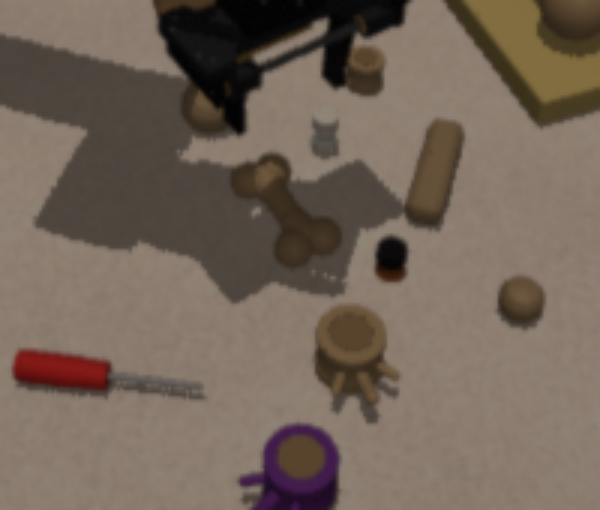

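The jaws hang above the bone at crop (285,205), with nothing disturbed. I'm descending and closing.

{"api": "send_rows", "payload": {
  "plan": [
    [0,0,0,0.025,0.1],
    [0,0,0,0.025,0],
    [0,0,0,0.025,0],
    [0,0,0,0.02,0],
    [0,0,0,0.015,0],
    [0,0,0,0.014,0],
    [0,0,0,0.007,0],
    [0,0,0,0.006,0],
    [0,0,0,0,0],
    [0,0,0,0,0],
    [255,0,0,0,0],
    [255,0,0,0,0],
    [255,0,0,0,0],
    [255,0,0,0,0],
    [255,0,0,0,0],
    [255,0,0,0,0],
    [255,0,0,0,0],
    [255,0,0,0,0],
    [255,0,0,0,0],
    [255,0,0,0,0]
  ]
}}

```text
time_s: 4.65
position: [0.4499, -0.2199, 0.0227]
tcp_rot: [[-0.129, 0.992, -0.0], [0.992, 0.129, 0.0], [0.0, -0.0, -1.0]]
force: [0.0, -0.0, 0.7]
opening: 0.325
grasp_force: 0.0
```

```bash
python3 go.py 450,-220,160 530,143,160,175.6
```

```text
t 4.65 pos [ 449.9 -219.9   22.7] a 97.39 tilt [-0.  0. -1.] open 28.3 grip 0.0 F [ 0.  -0.   0.7]
shift mm [-1.000e-01  1.000e-01 -1.373e+02] rows 4 each [-0.      0.     -0.0343] turn rad 0.0
shift mm [349.7 126.    0. ] rows 10 each [0.035  0.0126 0.    ] turn rad -1.365
```

Not gripped yet (28 mm), so I'll let it finish closing and then lift.

{"api": "send_rows", "payload": {
  "plan": [
    [255,0,0,0,0],
    [255,0,0,0,0],
    [255,0,0,0,0],
    [255,0,0,0,0],
    [255,0,0,0,0],
    [255,0,0,0,0]
  ]
}}

```text
time_s: 5.15
position: [0.4499, -0.22, 0.0228]
tcp_rot: [[-0.129, 0.992, 0.0], [0.992, 0.129, -0.0], [-0.0, 0.0, -1.0]]
force: [0.0, -0.5, -0.2]
opening: 0.267
grasp_force: 30.0
```

{"api": "send_rows", "payload": {
  "plan": [
    [255,0,0,-0.01,0],
    [255,0,0,-0.015,0],
    [255,0,0,-0.02,0],
    [255,0,0,-0.025,0],
    [255,0,0,-0.025,0],
    [255,0,0,-0.02,0],
    [255,0,0,-0.014,0],
    [255,0,0,-0.008,0],
    [255,0,0,0,0]
  ]
}}

```text
time_s: 5.9
position: [0.4504, -0.2202, 0.1615]
tcp_rot: [[-0.129, 0.992, 0.002], [0.992, 0.129, -0.002], [-0.002, 0.002, -1.0]]
force: [0.8, 0.7, -3.9]
opening: 0.265
grasp_force: 30.0
```

{"api": "send_rows", "payload": {
  "plan": [
    [255,0.012,0.004,0,0],
    [255,0.024,0.0085,0,0],
    [255,0.026,0.0095,0,0],
    [255,0.026,0.0095,0,0],
    [255,0.026,0.0095,0,0],
    [255,0.026,0.0095,0,0],
    [255,0.026,0.0095,0,0],
    [255,0.026,0.0095,0,0],
    [255,0.026,0.0095,0,0],
    [255,0.026,0.0095,0,0],
    [255,0.026,0.0095,0,0],
    [255,0.026,0.0095,0,0],
    [255,0.026,0.0095,0,0],
    [255,0.018,0.006,0,0],
    [255,0.01,0.0035,0,0],
    [255,0,0,0,0]
  ]
}}

```text
time_s: 7.23
position: [0.5292, 0.1458, 0.1584]
tcp_rot: [[-0.132, 0.991, -0.003], [0.991, 0.132, 0.0], [0.001, -0.003, -1.0]]
force: [-0.7, -0.1, -3.1]
opening: 0.27
grasp_force: 30.0
```

{"api": "send_rows", "payload": {
  "plan": [
    [255,0,0,0,-0.05],
    [255,0,0,0,-0.09],
    [255,0,0,0,-0.1],
    [255,0,0,0,-0.1],
    [255,0,0,0,-0.1],
    [255,0,0,0,-0.1],
    [255,0,0,0,-0.1],
    [255,0,0,0,-0.1],
    [255,0,0,0,-0.1],
    [255,0,0,0,-0.1],
    [255,0,0,0,-0.1],
    [255,0,0,0,-0.1],
    [255,0,0,0,-0.1],
    [255,0,0,0,-0.08],
    [255,0,0,0,-0.05],
    [255,0,0,0,0],
    [255,0,0,0,0]
  ]
}}

```text
time_s: 8.65
position: [0.5295, 0.1424, 0.1591]
tcp_rot: [[-0.997, 0.074, -0.002], [0.074, 0.997, -0.0], [0.002, -0.001, -1.0]]
force: [0.3, -0.9, -2.9]
opening: 0.264
grasp_force: 30.0
```

```bash
python3 go.py 530,143,80,175.6
python3 - <<'E'
from h import *
p,_=capture('side');cv2.imwrite('pics/side2.png',cv2.resize(p[60:220,160:360],None,fx=3,fy=3))
p,_=capture('top');cv2.imwrite('pics/top2.png',cv2.resize(p[120:230,90:250],None,fx=4,fy=4))
E
```

```text
t 8.65 pos [529.5 142.4 159.1] a 175.74 tilt [-0.002 -0.    -1.   ] open 22.9 grip 30.0 F [ 0.3 -0.9 -2.9]
shift mm [-0.4  0.6 79.1] rows 2 each [-0.0002  0.0003  0.0396] turn rad 0.002
```

View pics/side2.png

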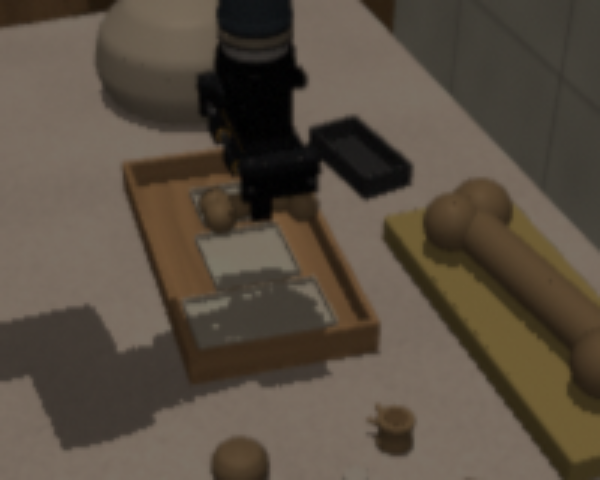

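The bone hangs level and lengthwise over the tray (crop 205–320, 205). I'm lowering it in steps.

{"api": "send_rows", "payload": {
  "plan": [
    [255,0,0,0.012,0],
    [255,0,0,0.02,0],
    [255,0,0,0.02,0],
    [255,0,0,0.02,0],
    [255,0,0,0.018,0],
    [255,0,0,0.014,0],
    [255,0,0,0.01,0],
    [255,0,0,0.005,0],
    [255,0,0,0.003,0],
    [255,0,0,0,0],
    [255,0,0,0,0]
  ]
}}

```text
time_s: 9.67
position: [0.5309, 0.1435, 0.0383]
tcp_rot: [[-0.997, 0.072, 0.001], [0.072, 0.997, 0.0], [-0.001, 0.0, -1.0]]
force: [0.0, -0.1, -3.0]
opening: 0.266
grasp_force: 30.0
```

{"api": "send_rows", "payload": {
  "plan": [
    [255,0,0,0.001,0],
    [255,0,0,0.001,0],
    [255,0,0,0.001,0],
    [255,0,0,0,0]
  ]
}}

```text
time_s: 10.0
position: [0.5304, 0.1435, 0.0349]
tcp_rot: [[-0.997, 0.072, 0.0], [0.072, 0.997, -0.0], [-0.0, 0.0, -1.0]]
force: [0.1, -0.3, -3.3]
opening: 0.265
grasp_force: 30.0
```

{"api": "send_rows", "payload": {
  "plan": [
    [255,0,0,0.0008,0],
    [255,0,0,0.0006,0],
    [255,0,0,0.0005,0],
    [255,0,0,0,0],
    [255,0,0,0,0]
  ]
}}

```text
time_s: 10.42
position: [0.5303, 0.1434, 0.0328]
tcp_rot: [[-0.997, 0.072, -0.0], [0.072, 0.997, -0.0], [0.0, -0.0, -1.0]]
force: [-0.1, 0.3, -2.5]
opening: 0.269
grasp_force: 30.0
```

{"api": "send_rows", "payload": {
  "plan": [
    [255,0,0,0.0005,0],
    [255,0,0,0.0003,0],
    [255,0,0,0,0]
  ]
}}

```text
time_s: 10.67
position: [0.5303, 0.1435, 0.0327]
tcp_rot: [[-0.997, 0.072, 0.0], [0.072, 0.997, -0.0], [-0.0, -0.0, -1.0]]
force: [-2.2, -0.1, 4.3]
opening: 0.265
grasp_force: 30.0
```

Contact (+4.3 N). Opening gently and rising.

{"api": "send_rows", "payload": {
  "plan": [
    [160,0,0,0,0],
    [130,0,0,0,0],
    [120,0,0,0,0],
    [120,0,0,0,0],
    [120,0,0,0,0],
    [120,0,0,0,0],
    [120,0,0,-0.005,0],
    [120,0,0,-0.012,0],
    [120,0,0,-0.02,0],
    [60,0,0,-0.03,0],
    [0,0,0,-0.03,0],
    [0,0,0,-0.03,0],
    [0,0,0,-0.01,0],
    [0,0,0,0,0]
  ]
}}

```text
time_s: 11.83
position: [0.5324, 0.1437, 0.1729]
tcp_rot: [[-0.997, 0.072, 0.008], [0.072, 0.997, 0.0], [-0.008, 0.001, -1.0]]
force: [-0.3, -0.3, 0.1]
opening: 0.823
grasp_force: 0.0
```

```bash
python3 go.py 500,-100,170 443.5,-377,150,85; python3 go.py 443.5,-377,150,85
```

```text
t 11.83 pos [532.4 143.7 172.9] a 175.9 tilt [ 0.008  0.    -1.   ] open 71.6 grip 0.0 F [-0.3 -0.3  0.1]
shift mm [  14.9 -245.4    2.9] rows 7 each [ 0.0021 -0.0351  0.0004] turn rad 0.0
shift mm [  36.5 -280.3   20. ] rows 8 each [ 0.0046 -0.035   0.0025] turn rad 1.586
t 11.83 pos [532.4 143.7 172.9] a 175.9 tilt [ 0.008  0.    -1.   ] open 71.6 grip 0.0 F [-0.3 -0.3  0.1]
shift mm [  51.5 -525.7   22.9] rows 14 each [ 0.0037 -0.0376  0.0016] turn rad 1.586
```

{"api": "send_rows", "payload": {
  "plan": [
    [0,0.0029,-0.0292,0.0012,0],
    [0,0.0029,-0.0292,0.0012,0],
    [0,0.0029,-0.0292,0.0012,0],
    [0,0.0029,-0.0292,0.0012,0],
    [0,0.0029,-0.0292,0.0012,0],
    [0,0.0029,-0.0292,0.0012,0],
    [0,0.0029,-0.0292,0.0012,0],
    [0,0.0029,-0.0292,0.0012,0],
    [0,0.0029,-0.0292,0.0012,0],
    [0,0.0029,-0.0292,0.0012,0],
    [0,0.0029,-0.0292,0.0012,0],
    [0,0.0029,-0.0292,0.0012,0],
    [0,0.0029,-0.0292,0.0012,0],
    [0,0.0029,-0.0292,0.0012,0],
    [0,0.0029,-0.0292,0.0012,0],
    [0,0.0029,-0.0292,0.0012,0],
    [0,0.0029,-0.0292,0.0012,0],
    [0,0.0029,-0.0292,0.0012,0]
  ]
}}

```text
time_s: 13.33
position: [0.4392, -0.3775, 0.1457]
tcp_rot: [[-0.997, 0.072, -0.002], [0.072, 0.997, 0.003], [0.002, 0.003, -1.0]]
force: [0.0, 0.1, 0.4]
opening: 1.0
grasp_force: 0.0
```

{"api": "send_rows", "payload": {
  "plan": [
    [0,0,0,0,0.1],
    [0,0,0,0,0.1],
    [0,0,0,0,0.1],
    [0,0,0,0,0.1],
    [0,0,0,0,0.1],
    [0,0,0,0,0.1],
    [0,0,0,0,0.1],
    [0,0,0,0,0.1],
    [0,0,0,0,0.1],
    [0,0,0,0,0.1],
    [0,0,0,0,0.1],
    [0,0,0,0,0.1],
    [0,0,0,0,0.1],
    [0,0,0,0,0.1],
    [0,0,0,0,0.1],
    [0,0,0,0,0.085],
    [0,0,0,0,0],
    [0,0,0,0,0]
  ]
}}

```text
time_s: 14.83
position: [0.4399, -0.3763, 0.1462]
tcp_rot: [[0.084, 0.996, -0.002], [0.996, -0.084, 0.002], [0.002, -0.002, -1.0]]
force: [-1.1, -0.8, -0.1]
opening: 1.0
grasp_force: 0.0
```

```bash
python3 go.py 443.5,-377,24,85
python3 - <<'E'
from h import *
p,_=capture('side');q,d=capture('top')
cv2.imwrite('pics/both3.png',np.hstack([cv2.resize(p[200:370,200:340],None,fx=2.8,fy=2.8),cv2.resize(q[120:230,95:235],(392,476))]))
E
```

```text
t 14.83 pos [ 439.9 -376.3  146.2] a 85.2 tilt [-0.002  0.002 -1.   ] open 87.0 grip 0.0 F [-1.1 -0.8 -0.1]
shift mm [ -0.4   3.6 122.2] rows 4 each [-0.0001  0.0009  0.0305] turn rad 0.003
```

View pics/both3.png

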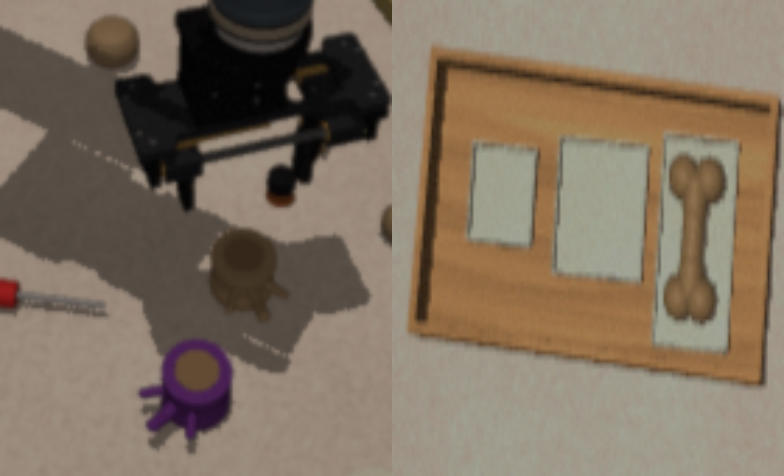

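The limb bone lies inside the long card (693,240). The tan vertebra is under the jaws, so I'm descending.

{"api": "send_rows", "payload": {
  "plan": [
    [0,0,0.0036,0.02,0],
    [0,0,0,0.025,0],
    [0,0,0,0.025,0],
    [0,0,0,0.02,0],
    [0,0,0,0.015,0],
    [0,0,0,0.01,0],
    [0,0,0,0.006,0],
    [0,0,0,0,0],
    [0,0,0,0,0],
    [255,0,0,0,0],
    [255,0,0,0,0],
    [255,0,0,0,0],
    [255,0,0,0,0],
    [255,0,0,0,0],
    [255,0,0,0,0],
    [255,0,0,0,0],
    [255,0,0,0,0],
    [255,0,0,0,0],
    [255,0,0,0,0]
  ]
}}

```text
time_s: 16.52
position: [0.4444, -0.3775, 0.0268]
tcp_rot: [[0.086, 0.996, 0.0], [0.996, -0.086, -0.0], [-0.0, 0.0, -1.0]]
force: [-0.9, 0.8, 3.6]
opening: 0.616
grasp_force: 29.4
```

{"api": "send_rows", "payload": {
  "plan": [
    [255,0,0,0,0],
    [255,0,0,0,0],
    [255,0,0,-0.005,0],
    [255,0,0,-0.01,0],
    [255,0,0,-0.015,0],
    [255,0,0,-0.02,0],
    [255,0,0,-0.025,0],
    [255,0,0,-0.025,0],
    [255,0,0,-0.02,0],
    [255,0,0,-0.012,0],
    [255,0,0,-0.006,0],
    [255,0,0,0,0],
    [255,0,0,0,0]
  ]
}}

```text
time_s: 17.6
position: [0.4437, -0.3769, 0.1641]
tcp_rot: [[0.086, 0.996, -0.001], [0.996, -0.086, 0.001], [0.001, -0.001, -1.0]]
force: [-1.2, 0.1, -2.6]
opening: 0.613
grasp_force: 29.9
```

```bash
python3 go.py 555,262,165,85.6
python3 - <<'E'
from h import *
p,_=capture('side')
cv2.imwrite('pics/s4.png',cv2.resize(p[180:370,200:360],None,fx=3,fy=3))
E
```

```text
t 17.6 pos [ 443.7 -376.9  164.1] a 85.07 tilt [-0.001  0.001 -1.   ] open 53.3 grip 29.9 F [-1.2  0.1 -2.6]
shift mm [646.1  55.9  -0.9] rows 17 each [ 0.038   0.0033 -0.0001] turn rad -0.009
```

View pics/s4.png

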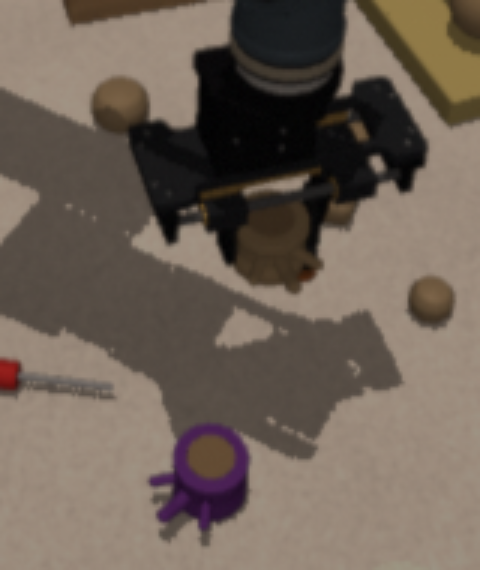

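The vertebra is held upright at crop (275,235). Carrying it to the large card.

{"api": "send_rows", "payload": {
  "plan": [
    [255,0.012,0.001,0,0],
    [255,0.024,0.002,0,0],
    [255,0.03,0.0026,0,0],
    [255,0.03,0.0026,0,0],
    [255,0.03,0.0026,0,0],
    [255,0.03,0.0026,0,0],
    [255,0.03,0.0026,0,0],
    [255,0.03,0.0026,0,0],
    [255,0.03,0.0026,0,0],
    [255,0.03,0.0026,0,0],
    [255,0.03,0.0026,0,0],
    [255,0.03,0.0026,0,0],
    [255,0.03,0.0026,0,0],
    [255,0.03,0.0026,0,0],
    [255,0.03,0.0026,0,0],
    [255,0.03,0.0026,0,0],
    [255,0.03,0.0026,0,0],
    [255,0.03,0.0026,0,0],
    [255,0.03,0.0026,0,0],
    [255,0.03,0.0026,0,0]
  ]
}}

```text
time_s: 19.32
position: [0.5416, 0.1943, 0.1632]
tcp_rot: [[0.085, 0.996, -0.003], [0.996, -0.085, -0.0], [-0.001, -0.003, -1.0]]
force: [0.5, 0.5, -2.7]
opening: 0.617
grasp_force: 29.9
```

{"api": "send_rows", "payload": {
  "plan": [
    [255,0.026,0.0023,0,-0.009],
    [255,0.02,0.0017,0,0],
    [255,0.014,0.0012,0,0],
    [255,0.007,0.001,0,0],
    [255,0.003,0,0,0],
    [255,0,0,0,0],
    [255,0,0,0,0]
  ]
}}

```text
time_s: 19.9
position: [0.5546, 0.2605, 0.1641]
tcp_rot: [[0.078, 0.997, -0.001], [0.997, -0.078, -0.001], [-0.001, -0.001, -1.0]]
force: [0.2, -0.1, -2.6]
opening: 0.613
grasp_force: 29.9
```

```bash
python3 go.py 555,262,40,85.6
```

```text
t 19.9 pos [554.6 260.5 164.1] a 85.55 tilt [-0.001 -0.001 -1.   ] open 53.3 grip 29.9 F [ 0.2 -0.1 -2.6]
shift mm [  1.5   0.3 124.1] rows 4 each [0.0004 0.0001 0.031 ] turn rad -0.001
```

{"api": "send_rows", "payload": {
  "plan": [
    [255,0.0015,0,0.012,0],
    [255,0,0,0.02,0],
    [255,0,0,0.022,0],
    [255,0,0,0.022,0],
    [255,0,0,0.018,0],
    [255,0,0,0.014,0],
    [255,0,0,0.009,0],
    [255,0,0,0.004,0],
    [255,0,0,0.002,0],
    [255,0,0,0,0],
    [255,0,0,0,0],
    [255,0,0,0,0]
  ]
}}

```text
time_s: 20.9
position: [0.5559, 0.2632, 0.0425]
tcp_rot: [[0.077, 0.997, 0.002], [0.997, -0.077, 0.001], [0.001, 0.002, -1.0]]
force: [0.9, -0.0, -2.2]
opening: 0.616
grasp_force: 29.9
```

{"api": "send_rows", "payload": {
  "plan": [
    [255,0,0,0.001,0],
    [255,0,0,0.001,0],
    [255,0,0,0.001,0],
    [255,0,0,0,0],
    [255,0,0,0,0]
  ]
}}

```text
time_s: 21.32
position: [0.5551, 0.263, 0.0384]
tcp_rot: [[0.077, 0.997, -0.0], [0.997, -0.077, -0.0], [-0.0, -0.0, -1.0]]
force: [-0.0, -0.0, -1.4]
opening: 0.616
grasp_force: 29.9
```

{"api": "send_rows", "payload": {
  "plan": [
    [255,0,0,0.0007,0],
    [255,0,0,0.0007,0],
    [255,0,0,0.0006,0],
    [255,0,0,0,0],
    [255,0,0,0,0]
  ]
}}

```text
time_s: 21.73
position: [0.5552, 0.2631, 0.0368]
tcp_rot: [[0.077, 0.997, 0.0], [0.997, -0.077, 0.0], [0.0, 0.0, -1.0]]
force: [-1.2, 0.1, 1.9]
opening: 0.616
grasp_force: 29.6
```

{"api": "send_rows", "payload": {
  "plan": [
    [255,0,0,0.0004,0],
    [255,0,0,0,0],
    [255,0,0,0,0]
  ]
}}

```text
time_s: 21.98
position: [0.5552, 0.2631, 0.0368]
tcp_rot: [[0.077, 0.997, 0.0], [0.997, -0.077, 0.0], [0.0, 0.0, -1.0]]
force: [-2.3, -1.3, 4.7]
opening: 0.616
grasp_force: 29.4
```

{"api": "send_rows", "payload": {
  "plan": [
    [80,0,0,0,0],
    [60,0,0,0,0],
    [40,0,0,0,0],
    [30,0,0,0,0],
    [20,0,0,0,0],
    [10,0,0,0,0],
    [0,0,0,-0.005,0],
    [0,0,0,-0.012,0],
    [0,0,0,-0.02,0],
    [0,0,0,-0.03,0],
    [0,0,0,-0.03,0],
    [0,0,0,-0.02,0],
    [0,0,0,-0.01,0],
    [0,0,0,0,0]
  ]
}}

```text
time_s: 23.15
position: [0.5569, 0.2636, 0.1667]
tcp_rot: [[0.077, 0.997, 0.007], [0.997, -0.077, 0.002], [0.002, 0.006, -1.0]]
force: [0.4, 1.0, -0.0]
opening: 0.999
grasp_force: 0.0
```

```bash
python3 go.py 588,-82.5,150,97
```

```text
t 23.15 pos [556.9 263.6 166.7] a 85.59 tilt [ 0.007  0.002 -1.   ] open 86.9 grip 0.0 F [ 0.4  1.  -0. ]
shift mm [-342.6   57.6   16.7] rows 9 each [-0.0381  0.0064  0.0019] turn rad -0.199
```

Run:
```python
from h import *
for n,(a,b) in(('top',(276,157)),('side',(291,203))):
    p,_=capture(n);c=calibration(n)
    g=cv2.resize(p[b-20:b+20,a-20:a+20],None,fx=8,fy=8,interpolation=cv2.INTER_CUBIC)
    h=cv2.cvtColor(g,cv2.COLOR_BGR2HSV);m=((h[...,1]>75)&(h[...,0]>8)&(h[...,0]<24)).astype('uint8')
    m=cv2.morphologyEx(m,cv2.MORPH_CLOSE,np.ones((25,25)))
    D=cv2.distanceTransform(m,cv2.DIST_L2,5);y,x=np.nonzero(D>D.max()*.97)
    u=(x.mean()+.5)/8-.5+a-20;v=(y.mean()+.5)/8-.5+b-20
    zz=.028 if n=='top' else .017
    print(n,u,v,ray(c,u,v,zz)*1000,'r mm',D.max()/8/c['fx']*1000*np.linalg.norm(c['xyz']-ray(c,u,v,zz)))
    cv2.imwrite(f'pics/sm_{n}.png',np.hstack([g,cv2.cvtColor(m*255,cv2.COLOR_GRAY2BGR)]))
a,b=[cv2.imread(f'pics/sm_{n}.png') for n in('top','side')];cv2.imwrite('pics/sm.png',cv2.resize(np.vstack([a,b]),(600,600)))
```

```text
top 275.7203947368421 156.63486842105263 [587.88272707 -82.14279871  28.        ] r mm 19.251226111105808
side 291.08522727272725 201.2443181818182 [593.41360827 -76.99077464  17.        ] r mm 18.405578770293094
```

View pics/sm.png

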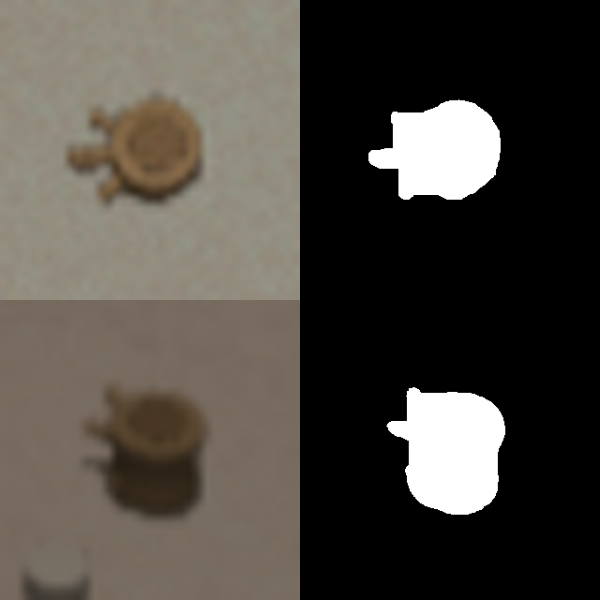

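The small vertebra's spool sits at crop (155,147), with its prongs to the left. Its centre (588, −82) has radius 19 mm, as it should. Moving there.

{"api": "send_rows", "payload": {
  "plan": [
    [0,-0.0285,0.0048,0.0014,0],
    [0,-0.0285,0.0048,0.0014,0],
    [0,-0.0285,0.0048,0.0014,0],
    [0,-0.0285,0.0048,0.0014,0],
    [0,-0.0285,0.0048,0.0014,0],
    [0,-0.0285,0.0048,0.0014,0],
    [0,-0.0285,0.0048,0.0014,0],
    [0,-0.0285,0.0048,0.0014,0],
    [0,-0.0285,0.0048,0.0014,0],
    [0,-0.0285,0.0048,0.0014,0],
    [0,-0.0285,0.0048,0.0014,0],
    [0,-0.0285,0.0048,0.0014,0],
    [0,0,0,0,-0.1],
    [0,0,0,0,-0.1],
    [0,0,0,0,0],
    [0,0,0,0,0]
  ]
}}

```text
time_s: 24.58
position: [0.5851, -0.0822, 0.1445]
tcp_rot: [[-0.12, 0.993, -0.003], [0.993, 0.12, 0.001], [0.002, -0.003, -1.0]]
force: [0.5, -0.1, -0.1]
opening: 0.999
grasp_force: 0.0
```

```bash
python3 go.py 588,-82.3,25,97
```

```text
t 24.58 pos [585.1 -82.2 144.5] a 96.88 tilt [-0.003  0.001 -1.   ] open 86.9 grip 0.0 F [ 0.5 -0.1 -0.1]
shift mm [ -0.5   2.9 119.5] rows 3 each [-0.0002  0.001   0.0398] turn rad -0.002
```

{"api": "send_rows", "payload": {
  "plan": [
    [0,0,0.0015,0.02,0],
    [0,0,0,0.025,0],
    [0,0,0,0.025,0],
    [0,0,0,0.02,0],
    [0,0,0,0.014,0],
    [0,0,0,0.01,0],
    [0,0,0,0.004,0],
    [0,0,0,0,0],
    [0,0,0,0,0],
    [0,0,0,0,0]
  ]
}}

```text
time_s: 25.42
position: [0.5885, -0.0824, 0.0292]
tcp_rot: [[-0.123, 0.992, 0.002], [0.992, 0.123, -0.001], [-0.001, 0.002, -1.0]]
force: [0.2, 0.2, 0.5]
opening: 0.999
grasp_force: 0.0
```

```bash
python3 go.py 588,-82.3,25,97
```

```text
t 25.42 pos [588.5 -82.4  29.2] a 97.04 tilt [ 0.002 -0.001 -1.   ] open 86.9 grip 0.0 F [0.2 0.2 0.5]
shift mm [ 0.1 -0.5  4.2] rows 1 each [ 0.0001 -0.0005  0.0042] turn rad 0.001
```

{"api": "send_rows", "payload": {
  "plan": [
    [0,0,0,0.003,0],
    [0,0,0,0,0],
    [255,0,0,0,0],
    [255,0,0,0,0],
    [255,0,0,0,0],
    [255,0,0,0,0],
    [255,0,0,0,0],
    [255,0,0,0,0],
    [255,0,0,0,0],
    [255,0,0,0,0],
    [255,0,0,0,0],
    [255,0,0,0,0],
    [255,0,0,0,0],
    [255,0,0,0,0],
    [255,0,0,0,0],
    [255,0,0,0,0]
  ]
}}

```text
time_s: 26.75
position: [0.5879, -0.0823, 0.0253]
tcp_rot: [[-0.123, 0.992, 0.0], [0.992, 0.123, -0.0], [-0.0, 0.0, -1.0]]
force: [0.6, -0.1, -0.3]
opening: 0.412
grasp_force: 30.0
```

Gripped at about 36 mm. Lifting.

{"api": "send_rows", "payload": {
  "plan": [
    [255,0,0,0,0],
    [255,0,0,-0.005,0],
    [255,0,0,-0.01,0],
    [255,0,0,-0.015,0],
    [255,0,0,-0.02,0],
    [255,0,0,-0.025,0],
    [255,0,0,-0.025,0],
    [255,0,0,-0.02,0],
    [255,0,0,-0.012,0],
    [255,0,0,-0.006,0],
    [255,0,0,0,0],
    [255,0,0,0,0]
  ]
}}

```text
time_s: 27.75
position: [0.5873, -0.0821, 0.1633]
tcp_rot: [[-0.123, 0.992, -0.0], [0.992, 0.123, 0.0], [0.0, -0.0, -1.0]]
force: [-0.5, -0.5, -0.4]
opening: 0.414
grasp_force: 30.0
```

```bash
python3 go.py 563.5,350.5,165,85.6
python3 - <<'E'
from h import *
p,_=capture('side');q,d=capture('top')
cv2.imwrite('pics/both5.png',np.hstack([cv2.resize(p[100:270,200:340],None,fx=2.8,fy=2.8),cv2.resize(q[120:230,95:235],(392,476))]))
E
```

```text
t 27.75 pos [587.3 -82.1 163.3] a 97.05 tilt [-0.  0. -1.] open 36.0 grip 30.0 F [-0.5 -0.5 -0.4]
shift mm [432.2  29.5  -1.7] rows 11 each [ 0.0393  0.0027 -0.0002] turn rad 0.2
```

View pics/both5.png

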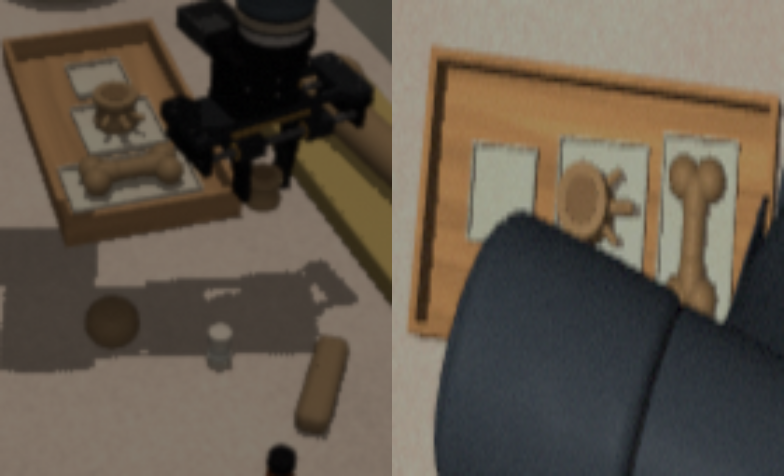

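The small vertebra is held upright at (262,187). The large vertebra and the limb bone are sitting in their cards. Carrying on.

{"api": "send_rows", "payload": {
  "plan": [
    [255,0.012,0.0008,0,0],
    [255,0.024,0.0016,0,0],
    [255,0.03,0.002,0,0],
    [255,0.03,0.002,0,0],
    [255,0.03,0.002,0,0],
    [255,0.03,0.002,0,0],
    [255,0.03,0.002,0,0],
    [255,0.03,0.002,0,0],
    [255,0.03,0.002,0,0],
    [255,0.03,0.002,0,0],
    [255,0.03,0.002,0,0],
    [255,0.03,0.002,0,0],
    [255,0.03,0.002,0,0],
    [255,0.03,0.002,0,0],
    [255,0.022,0.002,0,0],
    [255,0.01,0.001,0,0],
    [255,0.004,0,0,0],
    [255,0,0,0,0.1],
    [255,0,0,0,0.1],
    [255,0,0,0,0]
  ]
}}

```text
time_s: 29.52
position: [0.5635, 0.349, 0.1626]
tcp_rot: [[0.079, 0.997, -0.002], [0.997, -0.079, -0.001], [-0.001, -0.001, -1.0]]
force: [0.8, -1.3, -0.5]
opening: 0.411
grasp_force: 30.0
```

{"api": "send_rows", "payload": {
  "plan": [
    [255,0,0,0,0],
    [255,0,0,0,0]
  ]
}}

```text
time_s: 29.68
position: [0.5639, 0.3491, 0.163]
tcp_rot: [[0.076, 0.997, -0.001], [0.997, -0.076, -0.001], [-0.001, -0.001, -1.0]]
force: [0.1, 1.0, 0.1]
opening: 0.412
grasp_force: 30.0
```

```bash
python3 go.py 563.5,350.5,40,85.6
```

```text
t 29.68 pos [563.9 349.1 163. ] a 85.64 tilt [-0.001 -0.001 -1.   ] open 35.8 grip 30.0 F [0.1 1.  0.1]
shift mm [  1.3  -0.5 123. ] rows 4 each [ 0.0003 -0.0001  0.0307] turn rad 0.001
```

{"api": "send_rows", "payload": {
  "plan": [
    [255,0,0,0.012,0],
    [255,0,0,0.02,0],
    [255,0,0,0.022,0],
    [255,0,0,0.022,0],
    [255,0,0,0.018,0],
    [255,0,0,0.014,0],
    [255,0,0,0.009,0],
    [255,0,0,0.004,0],
    [255,0,0,0.002,0],
    [255,0,0,0,0],
    [255,0,0,0,0],
    [255,0,0,0,0]
  ]
}}

```text
time_s: 30.68
position: [0.5647, 0.3505, 0.0414]
tcp_rot: [[0.077, 0.997, 0.002], [0.997, -0.077, 0.001], [0.001, 0.002, -1.0]]
force: [-0.6, -0.2, -1.3]
opening: 0.407
grasp_force: 30.0
```

{"api": "send_rows", "payload": {
  "plan": [
    [255,0,0,0.001,0],
    [255,0,0,0.001,0],
    [255,0,0,0.001,0],
    [255,0,0,0,0],
    [255,0,0,0,0]
  ]
}}

```text
time_s: 31.1
position: [0.5639, 0.3501, 0.0372]
tcp_rot: [[0.077, 0.997, -0.0], [0.997, -0.077, -0.0], [-0.0, -0.0, -1.0]]
force: [0.4, 0.3, -1.3]
opening: 0.409
grasp_force: 30.0
```

{"api": "send_rows", "payload": {
  "plan": [
    [255,0,0,0.0007,0],
    [255,0,0,0.0006,0],
    [255,0,0,0.0005,0],
    [255,0,0,0,0],
    [255,0,0,0,0]
  ]
}}

```text
time_s: 31.52
position: [0.5639, 0.3501, 0.0353]
tcp_rot: [[0.077, 0.997, -0.0], [0.997, -0.077, -0.0], [-0.0, -0.0, -1.0]]
force: [-0.4, 0.2, -0.2]
opening: 0.408
grasp_force: 30.0
```

{"api": "send_rows", "payload": {
  "plan": [
    [255,0,0,0.0005,0],
    [255,0,0,0.0003,0],
    [255,0,0,0,0]
  ]
}}

```text
time_s: 31.77
position: [0.564, 0.3501, 0.0352]
tcp_rot: [[0.077, 0.997, 0.0], [0.997, -0.077, 0.0], [0.0, 0.0, -1.0]]
force: [-0.4, -0.7, 4.1]
opening: 0.413
grasp_force: 30.0
```

Contact. Releasing, rising, and moving clear of the view.

{"api": "send_rows", "payload": {
  "plan": [
    [140,0,0,0,0],
    [120,0,0,0,0],
    [100,0,0,0,0],
    [90,0,0,0,0],
    [80,0,0,0,0],
    [80,0,0,0,0],
    [80,0,0,-0.005,0],
    [80,0,0,-0.012,0],
    [80,0,0,-0.02,0],
    [40,0,0,-0.03,0],
    [0,0,0,-0.03,0],
    [0,0,0,-0.03,0],
    [0,0,0,-0.02,0],
    [0,0,0,0,0]
  ]
}}

```text
time_s: 32.93
position: [0.5672, 0.3517, 0.1888]
tcp_rot: [[0.077, 0.997, 0.012], [0.997, -0.077, 0.005], [0.006, 0.011, -1.0]]
force: [0.3, 0.3, 0.4]
opening: 0.957
grasp_force: 0.0
```

{"api": "send_rows", "payload": {
  "plan": [
    [0,0.02,-0.02,0,0],
    [0,0.02,-0.02,0,0],
    [0,0.02,-0.02,0,0],
    [0,0.02,-0.02,0,0],
    [0,0.02,-0.02,0,0],
    [0,0.02,-0.02,0,0],
    [0,0.02,-0.02,0,0],
    [0,0.02,-0.02,0,0],
    [0,0.02,-0.02,0,0],
    [0,0.02,-0.02,0,0],
    [0,0,0,0,0],
    [0,0,0,0,0],
    [0,0,0,0,0]
  ]
}}

```text
time_s: 34.02
position: [0.3798, 0.5644, 0.1813]
tcp_rot: [[0.076, 0.997, -0.0], [0.997, -0.076, -0.001], [-0.001, -0.0, -1.0]]
force: [-0.6, -1.0, -0.1]
opening: 0.999
grasp_force: 0.0
```

Run:
```python
from h import *
p,_=capture('side');q,d=capture('top')
cv2.imwrite('pics/both6.png',np.hstack([cv2.resize(p[95:195,190:290],(390,390)),cv2.resize(q[120:220,100:240],(400,286)) if 0 else cv2.resize(q[125:215,100:240],(400,390))]))
W=hmap(calibration('top'),d);h=cv2.cvtColor(q,cv2.COLOR_BGR2HSV)
for n,C,H in(('cs',(564,359.4),.044),('cL',(553.7,248.5),.054),('long',(529,143),.04)):
    r=W-np.array([C[0],C[1],0])/1000;a=np.radians(-4.4)
    x=(r[...,0]*np.cos(a)+r[...,1]*np.sin(a))*1000;y=(-r[...,0]*np.sin(a)+r[...,1]*np.cos(a))*1000
    m=(abs(x)<80)&(abs(y)<52)&(W[...,2]>.022)&(W[...,2]<.08)&(h[...,1]>75)
    if n!='long': m&=abs(x)<55
    t=m&(W[...,2]>H-.007)
    print(n,'ext x',np.percentile(x[m],[1,99]).round(1),'y',np.percentile(y[m],[1,99]).round(1),'ztop',np.percentile(W[...,2][m],97).round(4),'top std',W[...,2][t].std().round(4),'top ctr',x[t].mean().round(1),y[t].mean().round(1))
```

```text
cs ext x [-16.3  16.5] y [-30.5  21.2] ztop 0.0498 top std 0.0028 top ctr -0.4 -12.6
cL ext x [-26.3  25.8] y [-34.5  38.6] ztop 0.0599 top std 0.0026 top ctr -0.8 12.5
long ext x [-54.9  56.8] y [-27.3  28.9] ztop 0.047 top std 0.0036 top ctr 1.7 -0.0
```

View pics/both6.png

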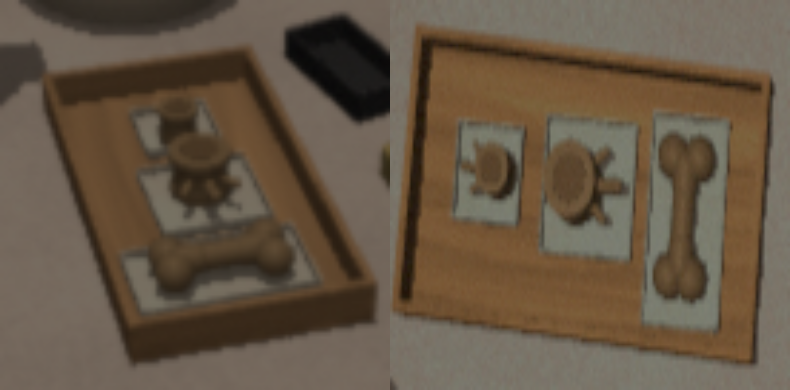

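All three are standing or lying inside their cards: small at (490,170), large at (572,180), limb at (685,215). The measured extents are within the walls. Handing in.

```bash
python3 -c "from rig import *;print(hand_in())"
```

```text
the job is handed in; nothing more can be done
None
```

The job is handed in: my last pictures and measurements show all three fossils set down inside their matching card trays, and the arm never touched the stones, but I don't have the verdict.

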